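# Put the mixed-up jar lids back on their own jars

### The job

The wooden lids of the three ceramic jars on the trolley got mixed up: put each lid on the jar of its own shape, lying flat and centred on the rim, with the square and the oblong lid turned to line up with their jars. The empty black tray is free for laying a lid down meanwhile. Leave the jars standing where they are, and do not disturb the mortar, the bowls or the chopstick holder.

Things in the scene. Friction and masses are not known exactly. Their poses are not given: they have to be found in the camera images.
- lid_round: Round wooden lid, 102 mm in diameter. Origin: centre of the underside of its 10 mm thick board, the face that lies on a jar's rim; z up. Below it a round boss, 60 mm in diameter, reaches 5 mm down (loose in any of the mouths). On the board stands a round knob 28 mm in diameter, 10 to 38 mm above the origin. Loose, 0.1 kg.
- lid_square: Square wooden lid, 100 x 100 mm, sides along its x and y. Origin: centre of the underside of its 10 mm thick board, the face that lies on a jar's rim; z up. Below it a round boss, 58 mm in diameter, reaches 5 mm down (loose in any of the mouths). On the board stands a square knob 28 x 28 mm, sides parallel to the lid's, 10 to 38 mm above the origin. Loose, 0.1 kg.
- lid_oblong: Oblong wooden lid, 126 mm along its x and 90 mm along its y. Origin: centre of the underside of its 10 mm thick board, the face that lies on a jar's rim; z up. Below it a round boss, 48 mm in diameter, reaches 5 mm down (loose in any of the mouths). On the board stands a bar grip 64 mm along x, 18 mm along y, 10 to 38 mm above the origin. Loose, 0.1 kg.
- jar_round: Round white ceramic jar, body 116 mm in diameter, shoulder sloping in 14 to 22 mm below the rim to a neck 92 mm in diameter; rim 105 mm above its origin, mouth 82 mm wide. Origin at the centre of its underside, z up. Loose, standing upright, about 0.6 kg; at the start a lid that belongs to another jar lies on it.
- jar_square: Square white ceramic jar, body 112 x 112 mm, sides along its x and y, flat shoulder 14 mm below the rim, neck 90 x 90 mm; rim 90 mm above its origin, mouth 80 x 80 mm. Origin at the centre of its underside, z up. Loose, standing upright, about 0.6 kg; at the start a lid that belongs to another jar lies on it.
- jar_oblong: Oblong white ceramic jar, body 138 mm along its x and 102 mm along its y, flat shoulder 14 mm below the rim, neck 116 x 80 mm; rim 75 mm above its origin, mouth 106 x 70 mm. Origin at the centre of its underside, z up. Loose, standing upright, about 0.6 kg; at the start a lid that belongs to another jar lies on it.
- tray: Empty black melamine serving tray, 140 mm along its x, 150 mm along its y, fixed: the free spot for laying a lid down meanwhile. Lip 8 mm high and 5 mm thick; flat inner floor 5 mm above its origin (centre of its underside). A lid laid on it rests on its boss, the lid's origin 10 mm above the tray's.
- mortar: White ceramic mortar, 132 mm in diameter and 85 mm high, with a pestle leaning in it up to 135 mm. Origin at the centre of its underside. Not part of the job.
- bowls: Two stacked steel mixing bowls, 174 mm in diameter, 82 mm high, an orange spatula lying in them whose handle sticks out up to 160 mm from the centre and 140 mm high. Origin at the centre of the underside. Not part of the job.
- chopstick_holder: Square wooden chopstick holder, 80 x 80 x 125 mm, with chopsticks that stand up to 240 mm high. Origin at the centre of its underside. Not part of the job.
There are look-alikes about, which are no part of the job. What is shaped like the jar_square but green or purple is not meant.

How it is judged (in metres and radians):
At the end, for the whole second after the job is handed in: Each lid lies flat (0.06 rad) on the rim (-3 to +4 mm) of the jar of its own shape, centred within 10 mm; square lid (any quarter turn) and oblong lid (either way round) lined up with their jars within 0.15 rad; jars upright (0.05 rad); jars and lids released and at rest (horizontal distance between lid_round and jar_round below 0.01 m and z of lid_round in the frame of jar_round between 0.102 and 0.109 m and angle between each of lid_round, lid_square, lid_oblong's own z axis and vertical below 0.06 rad and angle between each of jar_round, jar_square, jar_oblong's own z axis and vertical below 0.05 rad and linear speed of each of lid_round, jar_round, lid_square, jar_square, lid_oblong, jar_oblong below 0.01 m/s and horizontal distance between lid_square and jar_square below 0.01 m and z of lid_square in the frame of jar_square between 0.087 and 0.094 m and horizontal distance between lid_oblong and jar_oblong below 0.01 m and z of lid_oblong in the frame of jar_oblong between 0.072 and 0.079 m and (angle between the x axis of lid_square and the x axis of jar_square, either way round below 0.15 rad or angle between the x axis of lid_square and the y axis of jar_square, either way round below 0.15 rad) and angle between the x axis of lid_oblong and the x axis of jar_oblong, either way round below 0.15 rad); the robot touches nothing.
It fails at once if a jar is pushed more than 30 mm from where it stood or tipped over (distance of any of jar_round, jar_square, jar_oblong from where it was at the start of the episode above 0.03 m or angle between any of jar_round, jar_square, jar_oblong's own z axis and vertical above 0.3 rad).
It fails at once if the mortar, the bowls or the chopstick holder is moved more than 25 mm or tipped over (distance of any of mortar, bowls, chopstick_holder from where it was at the start of the episode above 0.025 m or angle between any of mortar, bowls, chopstick_holder's own z axis and vertical above 0.3 rad).
It also fails if it takes over 102 s, if anything falls off the work surface, if the arm or the gripper's body presses on something with over 40 N, if the wrist force passes 120 N, or if a joint passes its speed limit or range.

### The arm

A 6-joint arm with a two-finger parallel gripper is mounted at the origin on the work surface. World frame = base frame: x ahead of the robot, y to its left, z up, the work surface at z = 0. Lengths are in m, angles in degrees, forces in N, time in s.
With the tool pointing down it reaches from about 0.4 to 0.825 m from the base axis. Payload 7 kg.
Tool frame: the origin (TCP) lies midway between the tips of the shut fingers; the grasp point (between the pads) lies 19 mm behind it; z points along the fingers, y is the line along which they close (so a half turn about z gives the same grasp; the last joint's range is limited). The gripper opens to 88 mm and grips with 3 to 60 N. Pads are 19 mm wide; open, the fingers measure 130 mm over their backs; the gripper's body (78 mm by 193 mm) begins 47 mm behind the grasp point.
Start: joints at [-51.79, 20.546, 0.682, 0, -70.136, -16.507], TCP at [0.25, -0.627, 0.227] pointing down, gripper open.
Joint ranges: [-176.03, 176.03], [-82.01, 121.73], [-58.28, 71.71], [-173.87, 95.51], [-174.79, -0.11], [-173.66, 173.66]. Speed limits (degrees/s): [136.94, 136.94, 172.46, 180, 180, 180].

### API

Orientations are given as [roll, pitch, yaw] about the fixed x, y, z axes, in that order (R = Rz(yaw) Ry(pitch) Rx(roll)).
In Python, from plant import ctrl gives the robot as it stands. The module is installed in compiled form; this text tells all that it offers.
- The arm moves only by the tool send_rows, never from a script. Its argument "plan" is a list that holds one entry, the list of rows, each a list of 6 numbers: the shift along the tool's x, y, z in cm, then the turn, a rotation vector about the tool's x, y, z in degrees. A call has 1 to 8 rows; each row is the pose to reach, as a shift and turn from the pose commanded when the call began, along the tool's axes at that moment; what a row does not reach only later rows make up. A row lasts 1/12 s, in which the tool goes at most 41.7 mm and 7.16 degrees, less where a joint would pass 70% of its speed; a pose out of reach is approached as far as the arm can. A call with a gripper value outside its range is refused whole. "fingers" is the opening, from 0 (shut) to 1 (fully open), set as the call begins (left out, the last holds). The fingers move at their own pace and stop on an object; the grip force is fixed at half the most. Time passes only in rows, so rows that repeat a pose let the fingers close. It gives the time, the measured TCP pose, the force, the opening and the grip force at its end, in the units of the state.
- ctrl.get_obs(): the state, without advancing time (a new reading comes with each control period).
- ctrl.snapshot(name): name is "scene" or "side" or "wrist"; returns a dict with "img" (384x512x3 uint8, red, green, blue), "K" (3x3 intrinsics, pixels), "pose" (4x4, takes a point from camera to world coordinates). Camera axes: x right, y down, z forward; pixel columns grow to the right and rows downward; lengths in m; the calibration is good to about 2 mm. A picture is of the moment at which its call begins. There is no depth.
- ctrl.close_job(): hands the job in; it is judged then, once.
The state is a dict: "clock": time; "joint_pos": joint angles; "qvel": joint speeds; "tau": joint torques, N m; "tool_pos": TCP position; "orientation": TCP orientation; "force": force on the tool from outside, world axes, zero at the start; "moment": the same for the moment, N m; "opening": finger opening in m; "gripper_force": force on a finger pad.
Only numpy, scipy, OpenCV 4.12 (cv2) and the standard library are available. Lean on these libraries where they do the work, as an engineer would, in place of code of your own. Each camera call takes 0.05 s, during which the arm holds its last target. There are 200 camera calls.

## Working session

There is one attempt and no reset: what is moved stays moved. The work goes in short steps, Python scripts to look and compute and a tool call to move; the robot and the scene stay as the last step left them, time stands still between calls to the robot, and variables do not carry over. Pictures are saved under pics/ and viewed, at most 19 in all, crops included, and the job is handed in when it is done.

Besides the shell and the picture viewer there is one more tool, called by a JSON object that holds its "name" and its "arguments". send_rows: Moves the arm, as the interface text tells. Its arguments: {"type":"object","properties":{"plan":{"type":"array","items":{"type":"array","items":{"type":"array","items":{"type":"number"}}}},"fingers":{"type":"number"}},"required":["plan"]}

```bash
mkdir -p pics; python3 - <<'E'
from plant import ctrl
import cv2,pickle
o=ctrl.get_obs();print(o)
d={}
for n in("scene","side","wrist"):
    s=ctrl.snapshot(n);d[n]=s;cv2.imwrite(f"pics/{n}0.png",s["img"][:,:,::-1]);print(n,s["K"].round(1).tolist(),s["pose"].round(3).tolist())
pickle.dump(d,open("s0.pkl","wb"))
E
```

```text
{'clock': 0.0, 'joint_pos': array([-5.17892605e+01,  2.05921589e+01,  6.34523497e-01, -2.02297453e-02,
       -7.01358045e+01, -1.65071454e+01]), 'qvel': array([ 0.09361834,  0.10980727, -0.05007854,  0.02857137,  0.01864607,
        0.09652066]), 'tau': array([ 1.22804955e-03, -5.82709301e+01,  2.93069923e+01,  6.99733436e+00,
        7.13152884e-03, -1.55264620e-04]), 'tool_pos': array([ 0.24941959, -0.62670775,  0.22561987]), 'orientation': array([ 1.79905007e+02, -8.31870266e-03, -1.58303288e+02]), 'force': array([0.2879187 , 0.11014417, 0.16229753]), 'moment': array([-0.01854122, -0.03129618, -0.04110726]), 'gripper_force': 0.0, 'opening': 0.08788014205307981}
scene [[496.6, 0.0, 252.7], [0.0, 496.6, 188.8], [0.0, 0.0, 1.0]] [[-0.831, 0.451, -0.327, 1.002], [0.556, 0.659, -0.506, 0.863], [-0.013, -0.602, -0.798, 1.429], [0.0, 0.0, 0.0, 1.0]]
side [[473.7, 0.0, 259.6], [0.0, 473.7, 192.7], [0.0, 0.0, 1.0]] [[-0.798, -0.359, 0.484, -0.297], [-0.603, 0.448, -0.66, 1.085], [0.02, -0.819, -0.574, 1.013], [0.0, 0.0, 0.0, 1.0]]
wrist [[319.2, 0.0, 255.9], [0.0, 319.2, 188.2], [0.0, 0.0, 1.0]] [[-0.369, 0.886, 0.281, 0.175], [0.929, 0.352, 0.113, -0.658], [0.001, 0.303, -0.953, 0.383], [0.0, 0.0, 0.0, 1.0]]
```

View pics/scene0.png

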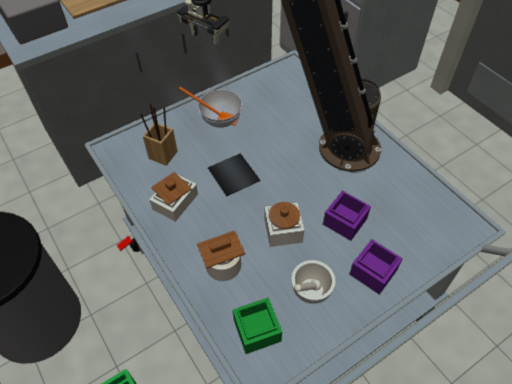

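View pics/side0.png

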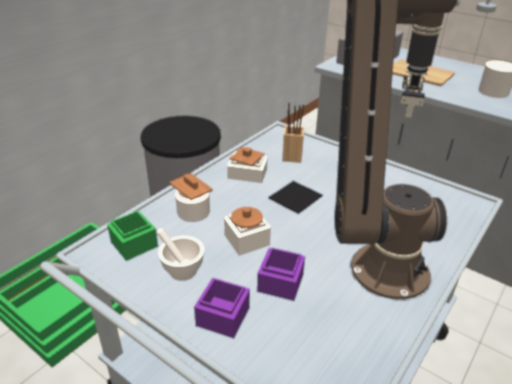

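View pics/wrist0.png

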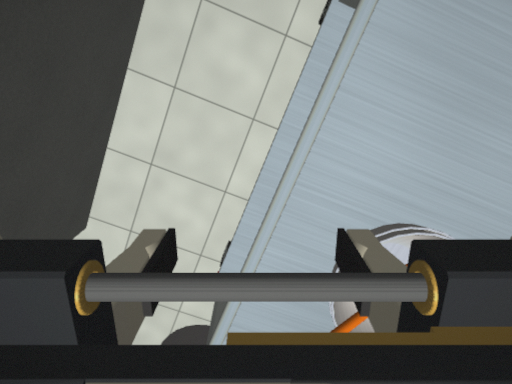

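Scene view: the round lid is on the square jar (285,222), the oblong lid on the round jar (222,255) and the square lid on the oblong jar (173,192). The tray is at (233,173). The side view shows the same arrangement, and the wrist view shows no jars yet. The plan is round→tray, square→square jar, oblong→oblong jar, round→round jar.

```bash
cat > h.py <<'E'
import numpy as np,cv2,pickle
from scipy.spatial.transform import Rotation as R
def ray(s,uv,z):
    uv=np.atleast_2d(uv).astype(float);P=s["pose"]
    d=np.c_[uv,np.ones(len(uv))]@np.linalg.inv(s["K"]).T@P[:3,:3].T
    return P[:3,3]+d*((z-P[2,3])/d[:,2])[:,None]
def proj(s,X):
    P=s["pose"];c=(np.atleast_2d(X)-P[:3,3])@P[:3,:3];p=c@s["K"].T;return p[:,:2]/p[:,2:]
def snap(n,name=None):
    from plant import ctrl
    s=ctrl.snapshot(n)
    if name: cv2.imwrite(f"pics/{name}.png",s["img"][:,:,::-1])
    return s
def delta(pos,yaw,o=None):
    """shift (cm) and turn (deg) in tool axes from measured pose to pos, tool down with yaw"""
    from plant import ctrl
    o=ctrl.get_obs() if o is None else o
    A=R.from_euler("xyz",o["orientation"],degrees=True);B=R.from_euler("xyz",[180,0,yaw],degrees=True)
    return (A.inv().apply(np.array(pos)-o["tool_pos"])*100).round(2),(A.inv()*B).as_rotvec(degrees=True).round(2)
def mask(img,kind):
    h=cv2.cvtColor(img,cv2.COLOR_RGB2HSV);H,S,V=cv2.split(h)
    if kind=="lid": m=((H<15)&(S>110)&(V>50))
    if kind=="white": m=((S<45)&(V>120)&((img[:,:,2].astype(int)-img[:,:,0])<12))
    if kind=="black": m=(V<45)
    return m.astype(np.uint8)*255
def blobs(m,amin=150):
    cs,_=cv2.findContours(m,cv2.RETR_EXTERNAL,cv2.CHAIN_APPROX_NONE)
    return [c[:,0] for c in cs if cv2.contourArea(c)>amin]
E
python3 - <<'E'
from h import *
d=pickle.load(open("s0.pkl","rb"))
s=d["scene"]
for n,z in(("scene",.1),("side",.1)):
  s=d[n]
  for k in("lid","white","black"):
    for c in blobs(mask(s["img"],k)):
        m=c.mean(0); p=ray(s,m,z if k!="black" else .005)[0]
        if abs(p[1])<.7 and .2<p[0]<1.1: print(n,k,m.round(),len(c),p.round(3))
def crop(s,x,y,w,h,f): return cv2.resize(s["img"][y:y+h,x:x+w],None,fx=f,fy=f,interpolation=cv2.INTER_CUBIC)
a=crop(d["scene"],145,165,165,115,4.8);a=cv2.resize(a,(790,300*790//790+250))
cv2.imwrite("pics/c1.png",a[:,:,::-1])
# yaw/tray
c=max([c for c in blobs(mask(d["scene"]["img"],"black")) if 200<c[:,0].mean()<270 and 140<c[:,1].mean()<200],key=len)
r=ray(d["scene"],c,.006)[:,:2].astype(np.float32);print("tray",cv2.minAreaRect(r))
E
```

```text
scene lid [221. 249.] 119 [0.668 0.156 0.1  ]
scene lid [284. 215.] 78 [0.433 0.164 0.1  ]
scene lid [171. 188.] 79 [ 0.684 -0.138  0.1  ]
scene lid [205. 104.] 114 [ 0.381 -0.426  0.1  ]
scene white [313. 280.] 121 [0.499 0.398 0.1  ]
scene white [423. 314.] 427 [0.31  0.654 0.1  ]
scene white [282. 223.] 170 [0.456 0.186 0.1  ]
scene white [168. 201.] 97 [ 0.717 -0.096  0.1  ]
scene white [226. 105.] 93 [ 0.319 -0.375  0.1  ]
scene white [ 81. 265.] 1032 [ 1.047 -0.033  0.1  ]
scene black [222. 180.] 73 [ 0.49  -0.138  0.005]
scene black [247. 169.] 65 [ 0.385 -0.129  0.005]
side lid [246. 217.] 70 [0.425 0.166 0.1  ]
side lid [190. 186.] 81 [0.685 0.151 0.1  ]
side lid [247. 156.] 64 [ 0.657 -0.127  0.1  ]
side lid [301. 112.] 76 [ 0.708 -0.581  0.1  ]
side white [148. 328.] 572 [0.343 0.647 0.1  ]
side white [178. 252.] 153 [0.478 0.411 0.1  ]
side white [247. 230.] 143 [0.387 0.213 0.1  ]
side white [186. 124.] 1772 [ 1.021 -0.174  0.1  ]
side black [181. 150.] 164 [ 1.003 -0.117  0.005]
tray ((0.4913104176521301, -0.1416579782962799), (0.14836664497852325, 0.039777178317308426), 89.46746826171875)
```

View pics/c1.png

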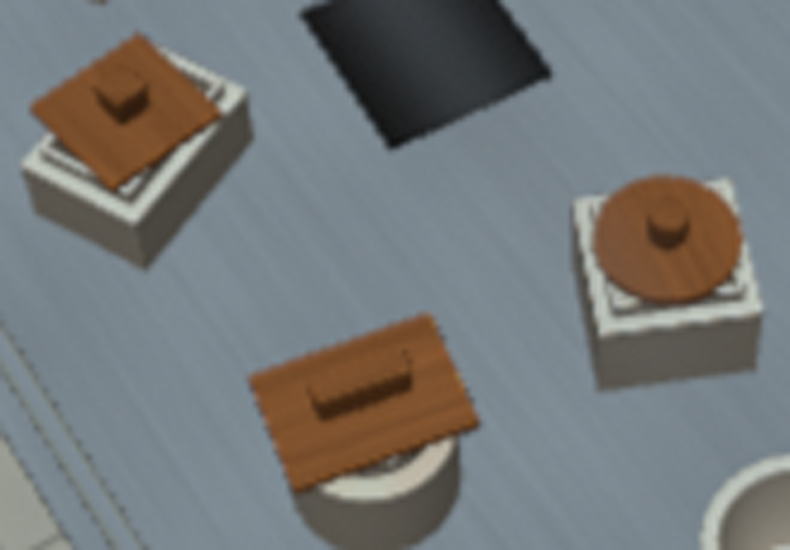

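```bash
python3 - <<'E'
from h import *
d=pickle.load(open("s0.pkl","rb"))
for n,uv,z in(("scene",(163,158),.0),("scene",(160,130),.125),("side",(293,158),0),("side",(294,127),.125),("scene",(313,283),.08),("side",(182,248),.08),("scene",(220,108),.06)): print(n,uv,ray(d[n],uv,z)[0].round(3))
print(delta((.55,0,.45),-90))
E
```

```text
scene (163, 158) [ 0.617 -0.357  0.   ]
scene (160, 130) [ 0.597 -0.376  0.125]
side (293, 158) [ 0.601 -0.369  0.   ]
side (294, 127) [ 0.624 -0.397  0.125]
scene (313, 283) [0.497 0.4   0.08 ]
side (182, 248) [0.498 0.379 0.08 ]
scene (220, 108) [ 0.326 -0.41   0.06 ]
(array([-51.1 ,  47.15, -22.36]), array([ 7.00e-02,  4.00e-02, -6.83e+01]))
```

{"name": "send_rows", "arguments": {"plan": [[[-3, 3, -3, 0, 0, -7], [-6, 6, -6, 0, 0, -14], [-9, 9, -8, 0, 0, -21], [-12, 12, -10, 0, 0, -28], [-15, 15, -12, 0, 0, -35], [-18, 18, -14, 0, 0, -42], [-21, 21, -15, 0, 0, -49], [-24, 24, -16, 0, 0, -56]]], "fingers": 1}}

```text
clock: 0.82
tool_pos: [0.3671, -0.3531, 0.3754]
orientation: [-179.9, -0.0, -102.0]
force: [1.9, 0.5, 0.8]
opening: 0.0874
gripper_force: 0.0
```

```bash
python3 - <<'E'
from h import *
from plant import ctrl
o=ctrl.get_obs();print(o["clock"],o["tool_pos"],o["orientation"],o["joint_pos"].round(1))
print(delta((.55,0,.45),-90))
E
```

```text
0.8167 [ 0.36713108 -0.3531267   0.37536793] [-1.79934969e+02 -1.87402795e-02 -1.01975655e+02] [-21.8   1.   -4.8   0.  -84.1   9.8]
(array([-38.34, -10.57,  -7.46]), array([ -0.06,  -0.03, -11.98]))
```

{"name": "send_rows", "arguments": {"plan": [[[-38, -10.5, -7.5, 0, 0, -12], [-38, -10.5, -7.5, 0, 0, -12], [-38, -10.5, -7.5, 0, 0, -12], [-38, -10.5, -7.5, 0, 0, -12], [-38, -10.5, -7.5, 0, 0, -12], [-38, -10.5, -7.5, 0, 0, -12], [-38, -10.5, -7.5, 0, 0, -12], [-38, -10.5, -7.5, 0, 0, -12]]]}}

```text
clock: 1.48
tool_pos: [0.5196, -0.0628, 0.4371]
orientation: [-180.0, 0.0, -90.3]
force: [1.4, -1.4, -0.2]
opening: 0.0875
gripper_force: 0.0
```

```bash
python3 - <<'E'
from h import *
s=snap("wrist","w1");pickle.dump(s,open("w1.pkl","wb"))
from plant import ctrl
o=ctrl.get_obs();print(o["tool_pos"],o["orientation"])
for n,p in dict(round=(.43,.165,.1),obl=(.675,.154,.115),sq=(.67,-.135,.085),tray=(.435,-.135,0)).items(): print(n,proj(s,p).round())
E
```

```text
[ 0.52291834 -0.05822125  0.43696358] [-1.79934668e+02  6.77745025e-02 -9.01491448e+01]
round [[308. 270.]]
obl [[167. 270.]]
sq [[159.  94.]]
tray [[304.  93.]]
```

View pics/w1.png

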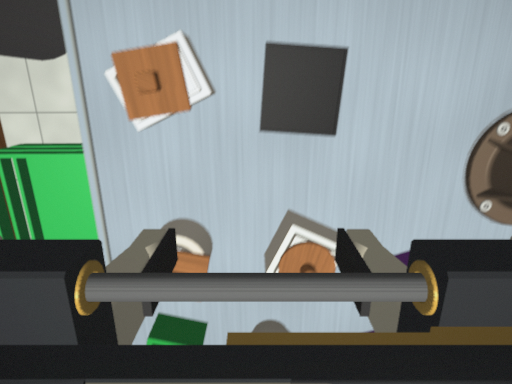

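The square lid is at (150,80) on the oblong jar and the tray is at (304,88). The other two jars are hidden behind the fingers, so I'll measure these and then move on in +y.

```bash
cat >> h.py <<'E'
def rect(s,kind,win,z,lids=False):
    """min-area rectangle (centre,size,angle deg of first side) on plane z of the colour inside window u0,v0,u1,v1"""
    m=mask(s["img"],kind)
    if lids: m|=mask(s["img"],"lid")
    w=np.zeros_like(m);u0,v0,u1,v1=win;w[v0:v1,u0:u1]=255;m&=w
    m=cv2.morphologyEx(m,cv2.MORPH_OPEN,np.ones((3,3)))
    c=max(blobs(m,30),key=cv2.contourArea)
    p=ray(s,c,z)[:,:2].astype(np.float32);(cx,cy),(a,b),t=cv2.minAreaRect(p)
    cc,rr=cv2.minEnclosingCircle(p)
    return np.round([cx,cy,a,b,t],4),np.round([*cc,rr],4),p
E
python3 - <<'E'
from h import *
s=pickle.load(open("w1.pkl","rb"))
print("sqlid",*rect(s,"lid",(90,20,225,145),.085)[:2])
for l in(0,1):print("objar",*rect(s,"white",(90,20,225,145),.061,l)[:2])
print("tray",*rect(s,"black",(250,30,360,145),.008)[:2])
print(delta((.55,.21,.45),-90))
E
```

```text
sqlid [ 0.6797 -0.1533  0.0982  0.0949  8.4482] [ 0.6788 -0.1536  0.0663]
objar [ 0.6319 -0.1733  0.047   0.1049 24.9043] [ 0.6337 -0.1732  0.0557]
objar [ 0.6777 -0.1577  0.1434  0.1194 23.2694] [ 0.6759 -0.1524  0.0851]Traceback (most recent call last):
  File "<stdin>", line 5, in <module>
  File "h.py", line 35, in rect
    c=max(blobs(m,30),key=cv2.contourArea)
ValueError: max() iterable argument is empty
```

```bash
python3 - <<'E'
import re
t=open("h.py").read()
t=t.replace("(V<45)","(V<75)&(S<60)").replace("(S<45)&(V>120)","(S<45)&(V>150)")
t+='''
def rectall(s,kind,win,z,k=3):
    m=mask(s["img"],kind);w=np.zeros_like(m);u0,v0,u1,v1=win;w[v0:v1,u0:u1]=255;m&=w
    m=cv2.morphologyEx(m,cv2.MORPH_OPEN,np.ones((k,k)))
    v,u=np.nonzero(m);p=ray(s,np.c_[u,v],z)[:,:2].astype(np.float32)
    (cx,cy),(a,b),t=cv2.minAreaRect(p);return np.round([cx,cy,a,b,t],4),cv2.minEnclosingCircle(p),m
'''
open("h.py","w").write(t)
E
python3 - <<'E'
from h import *
s=pickle.load(open("w1.pkl","rb"))
for k in(2,3):
    r=rectall(s,"white",(100,20,216,135),.061,k);print("objar",r[0])
print("tray",rectall(s,"black",(250,30,360,145),.008)[0])
for q in((112,92),(160,45),(205,95),(135,124),(150,52)):print(q,s["img"][q[1],q[0]])
print(delta((.55,.21,.45),-90))
E
```

```text
objar [ 0.6764 -0.1554  0.1463  0.1246 20.1565]
objar [ 0.6759 -0.1525  0.1406  0.1053 25.2015]
tray [ 0.4404 -0.1388  0.1431  0.136  85.9562]
(112, 92) [167 182 190]
(160, 45) [188 156 137]
(205, 95) [226 230 230]
(135, 124) [224 228 230]
(150, 52) [161 110  69]
(array([-26.83,  -2.64,  -1.27]), array([-0.07,  0.07, -0.15]))
```

{"name": "send_rows", "arguments": {"plan": [[[-26, -2.7, -1.3, 0, 0, 0], [-26, -2.7, -1.3, 0, 0, 0], [-26, -2.7, -1.3, 0, 0, 0], [-26, -2.7, -1.3, 0, 0, 0], [-26, -2.7, -1.3, 0, 0, 0], [-26, -2.7, -1.3, 0, 0, 0], [-26, -2.7, -1.3, 0, 0, 0], [-26, -2.7, -1.3, 0, 0, 0]]]}}

```text
clock: 2.2
tool_pos: [0.5477, 0.1983, 0.4478]
orientation: [179.9, -0.1, -90.1]
force: [0.1, -0.6, -0.6]
opening: 0.0875
gripper_force: 0.0
```

```bash
python3 - <<'E'
from h import *
s=snap("wrist","w2");pickle.dump(s,open("w2.pkl","wb"))
from plant import ctrl
o=ctrl.get_obs();print(o["tool_pos"],o["orientation"])
for n,p in dict(round=(.43,.165,.1),obl=(.675,.154,.115),sq=(.67,-.135,.085),tray=(.435,-.135,0)).items(): print(n,proj(s,p).round())
E
```

```text
[0.54760491 0.19660033 0.44828328] [ 1.79901626e+02 -6.29365134e-02 -9.01554329e+01]
round [[332. 120.]]
obl [[172. 114.]]
sq [[ 163. -112.]]
tray [[328. -80.]]
```

View pics/w2.png

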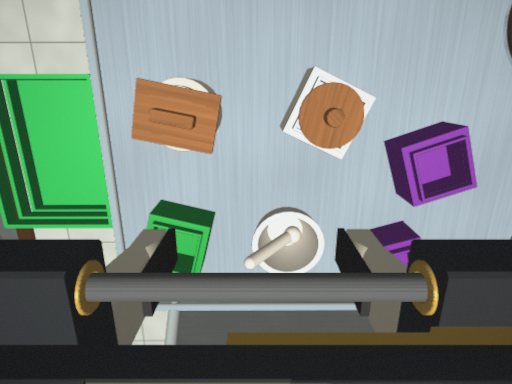

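Oblong lid at (177,117) on the round jar, and round lid at (332,115) on the square jar.

```bash
python3 - <<'E'
from h import *
s=pickle.load(open("w2.pkl","rb"))
def corners(r):
    b=cv2.boxPoints(((r[0],r[1]),(r[2],r[3]),r[4]));e=[b[1]-b[0],b[2]-b[1]]
    return [(np.linalg.norm(x).round(4),np.degrees(np.arctan2(x[1],x[0])).round(1)) for x in e]
r=rect(s,"lid",(120,60,235,170),.115);print("oblid",r[0],corners(r[0]))
r=rect(s,"lid",(280,60,385,170),.100);print("rlid",r[1],r[0])
vis=np.zeros((384,512),np.uint8)
r=rectall(s,"white",(275,60,385,170),.076);print("sqjar",r[0],corners(r[0]));vis|=r[2]
r=rectall(s,"white",(140,60,230,165),.083);print("rjar",r[0],r[1]);vis|=r[2]
w=pickle.load(open("w1.pkl","rb"))
r=rectall(w,"white",(100,20,216,135),.061);print("objar",r[0],corners(r[0]));vis[180:295,100:216]=r[2][20:135,100:216]
r=rect(w,"lid",(90,20,225,145),.085);print("sqlid",r[0],corners(r[0]))
cv2.imwrite("pics/m.png",cv2.resize(vis[50:300,90:390],None,fx=2,fy=2))
E
```

```text
oblid [ 0.6699  0.1578  0.0882  0.1246 78.7076] [(np.float32(0.1246), np.float32(-11.3)), (np.float32(0.0882), np.float32(78.7))]
rlid [0.4322 0.1584 0.0503] [ 0.4325  0.1585  0.097   0.0994 89.8898]
sqjar [ 0.4316  0.1582  0.1128  0.1123 64.7128] [(np.float32(0.1123), np.float32(-25.3)), (np.float32(0.1128), np.float32(64.7))]
rjar [0.6568 0.1566 0.064  0.1139 3.0098] ((0.6672454476356506, 0.1579338163137436), 0.05837318301200867)
objar [ 0.6759 -0.1525  0.1406  0.1053 25.2015] [(np.float32(0.1053), np.float32(-64.8)), (np.float32(0.1406), np.float32(25.2))]
sqlid [ 0.6797 -0.1533  0.0982  0.0949  8.4482] [(np.float32(0.0949), np.float32(-81.6)), (np.float32(0.0982), np.float32(8.4))]
```

View pics/m.png

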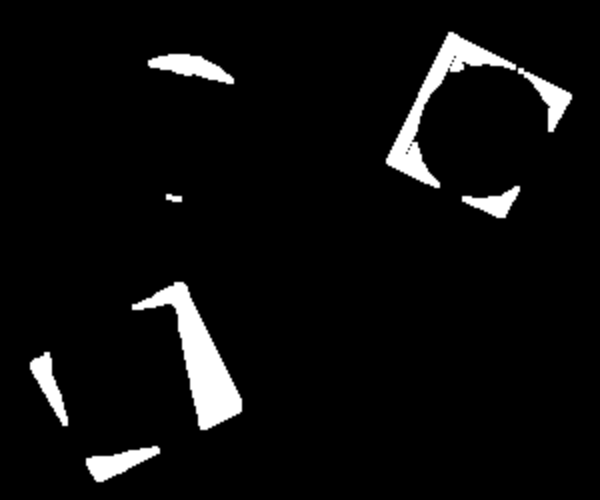

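```bash
echo 'import sys
from h import *
from plant import ctrl
a=list(map(float,sys.argv[1:]));o=ctrl.get_obs();print(o["clock"],o["tool_pos"].round(4),o["orientation"].round(2),*delta(a[:3],a[3],o))' > d.py; python3 d.py .432 .1585 .18 -90
```

```text
2.25 [0.5476 0.1966 0.4483] [ 1.799e+02 -6.000e-02 -9.016e+01] [ 3.81 11.5  26.85] [ 0.1  -0.06 -0.16]
```

{"name": "send_rows", "arguments": {"plan": [[[3.8, 11.5, 26.8, 0, 0, 0], [3.8, 11.5, 26.8, 0, 0, 0], [3.8, 11.5, 26.8, 0, 0, 0], [3.8, 11.5, 26.8, 0, 0, 0], [3.8, 11.5, 26.8, 0, 0, 0], [3.8, 11.5, 26.8, 0, 0, 0], [3.8, 11.5, 26.8, 0, 0, 0], [3.8, 11.5, 26.8, 0, 0, 0]]]}}

```text
clock: 2.92
tool_pos: [0.4256, 0.152, 0.1746]
orientation: [179.4, -0.3, -90.5]
force: [-2.0, -1.6, -0.7]
opening: 0.0876
gripper_force: 0.0
```

{"name": "send_rows", "arguments": {"plan": [[[0, 0, 0, 0, 0, 0], [0, 0, 0, 0, 0, 0]]]}}

```text
clock: 3.08
tool_pos: [0.4336, 0.1574, 0.1827]
orientation: [-179.9, 0.0, -90.3]
force: [0.7, 0.5, -0.4]
opening: 0.0875
gripper_force: 0.0
```

```bash
python3 d.py .432 .1585 .103 -90
```

```text
3.0833 [0.4336 0.1574 0.1827] [-1.7989e+02  4.0000e-02 -9.0300e+01] [-0.1   0.17  7.97] [-0.11  0.04 -0.3 ]
```

{"name": "send_rows", "arguments": {"plan": [[[0, 0.1, 2, 0, 0, 0], [0, 0.1, 4, 0, 0, 0], [0, 0.1, 5.5, 0, 0, 0], [0, 0.1, 6.5, 0, 0, 0], [0, 0.1, 7, 0, 0, 0], [0, 0.1, 7.5, 0, 0, 0], [0, 0.1, 7.5, 0, 0, 0], [0, 0.1, 7.5, 0, 0, 0]]]}}

```text
clock: 3.75
tool_pos: [0.4323, 0.158, 0.1072]
orientation: [-179.9, 0.0, -90.3]
force: [-0.1, 0.0, 0.6]
opening: 0.0878
gripper_force: 0.0
```

{"name": "send_rows", "arguments": {"plan": [[[0, 0, 0, 0, 0, 0], [0, 0, 0, 0, 0, 0]]]}}

```text
clock: 3.92
tool_pos: [0.432, 0.1579, 0.1072]
orientation: [-179.9, 0.1, -90.3]
force: [-0.2, -0.7, 0.3]
opening: 0.0875
gripper_force: 0.0
```

```bash
python3 d.py .432 .1585 .103 -90; python3 -c "
from h import *
snap('wrist','w3')"
```

```text
3.9167 [0.432  0.1579 0.1072] [-1.7994e+02  5.0000e-02 -9.0290e+01] [-0.06 -0.    0.42] [-0.06  0.05 -0.29]
```

View pics/w3.png

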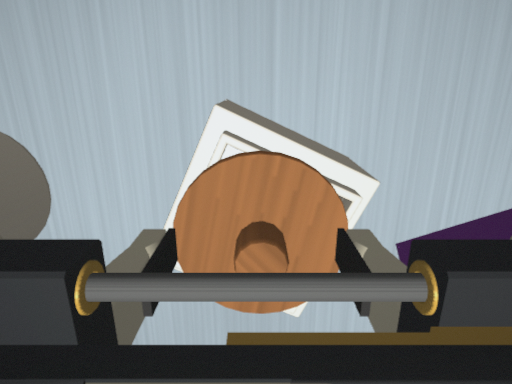

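The knob (261,255) is centred between the fingers. I'll go down 4 mm and grip.

{"name": "send_rows", "arguments": {"plan": [[[0, 0, 0.4, 0, 0, 0], [0, 0, 0.4, 0, 0, 0], [0, 0, 0.4, 0, 0, 0]]]}}

```text
clock: 4.22
tool_pos: [0.4313, 0.1575, 0.1022]
orientation: [180.0, -0.0, -90.3]
force: [0.6, -0.3, -0.1]
opening: 0.0873
gripper_force: 0.0
```

{"name": "send_rows", "arguments": {"plan": [[[0, 0, 0, 0, 0, 0], [0, 0, 0, 0, 0, 0], [0, 0, 0, 0, 0, 0], [0, 0, 0, 0, 0, 0], [0, 0, 0, 0, 0, 0], [0, 0, 0, 0, 0, 0]]], "fingers": 0}}

```text
clock: 4.72
tool_pos: [0.4315, 0.1576, 0.1024]
orientation: [-180.0, -0.0, -90.3]
force: [0.1, 0.4, 0.2]
opening: 0.0532
gripper_force: 0.0
```

{"name": "send_rows", "arguments": {"plan": [[[0, 0, 0, 0, 0, 0], [0, 0, -1, 0, 0, 0], [0, 0, -3, 0, 0, 0], [0, 0, -5, 0, 0, 0], [0, 0, -6, 0, 0, 0], [0, 0, -6, 0, 0, 0]]]}}

```text
clock: 5.22
tool_pos: [0.4327, 0.1585, 0.1648]
orientation: [-179.8, 0.1, -90.3]
force: [0.7, 0.5, 0.1]
opening: 0.0134
gripper_force: 0.0
```

```bash
python3 d.py .44 -.139 .10 -90; python3 d.py .44 -.139 .026 -90
```

```text
5.2167 [0.4327 0.1585 0.1648] [-1.798e+02  1.500e-01 -9.027e+01] [29.76 -0.85  6.41] [-0.2   0.15 -0.27]
5.2167 [0.4327 0.1585 0.1648] [-1.798e+02  1.500e-01 -9.027e+01] [29.78 -0.82 13.81] [-0.2   0.15 -0.27]
```

{"name": "send_rows", "arguments": {"plan": [[[0, 0, 0, 0, 0, 0], [0, 0, 0, 0, 0, 0], [0, 0, 0, 0, 0, 0], [0, 0, 0, 0, 0, 0], [0, 0, 0, 0, 0, 0], [0, 0, 0, 0, 0, 0], [0, 0, 0, 0, 0, 0]]], "fingers": 0.6}}

```text
clock: 5.8
tool_pos: [0.4314, 0.1575, 0.1622]
orientation: [180.0, -0.0, -90.3]
force: [-0.1, -0.1, 0.6]
opening: 0.0512
gripper_force: 0.0
```

```bash
python3 -c "
from h import *
s=snap('wrist','w4');print(rect(s,'lid',(150,60,370,272),.1)[:2],proj(s,[.4325,.1585,.1]))
s=snap('scene','s4');print(rect(s,'lid',(255,190,315,250),.1)[:2]);print(rect(pickle.load(open('s0.pkl','rb'))['scene'],'lid',(255,190,315,250),.1)[:2])"
python3 d.py .432 .1585 .1025 -90
```

```text
(array([ 0.432 ,  0.1577,  0.0997,  0.098 , 56.4434]), array([0.4316, 0.1578, 0.0504])) [[257.18856309 206.40689448]]
(array([ 0.433 ,  0.1641,  0.0932,  0.091 , 55.6703]), array([0.4319, 0.1649, 0.0494]))
(array([ 0.4319,  0.1625,  0.0974,  0.0907, 54.9911]), array([0.4314, 0.1641, 0.0502]))
5.9 [0.4315 0.1575 0.1623] [ 1.7999e+02 -1.0000e-02 -9.0290e+01] [-0.1  -0.06  5.98] [ 0.01 -0.01 -0.29]
```

View pics/w4.png

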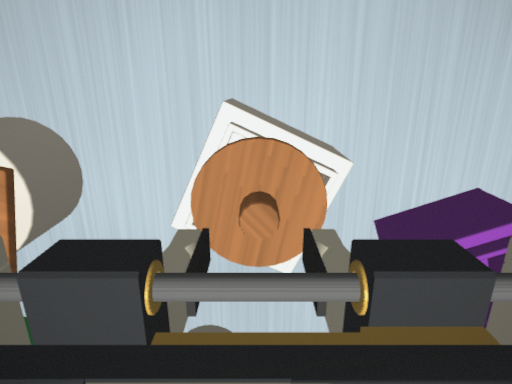

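The round lid hasn't moved: the fingers simply closed too slowly. I'll go back down and wait longer.

{"name": "send_rows", "arguments": {"plan": [[[0, 0, 2, 0, 0, 0], [0, 0, 4, 0, 0, 0], [0, 0, 5, 0, 0, 0], [0, 0, 5.6, 0, 0, 0], [0, 0, 5.9, 0, 0, 0], [0, 0, 5.9, 0, 0, 0], [0, 0, 5.9, 0, 0, 0]]]}}

```text
clock: 6.48
tool_pos: [0.4318, 0.1578, 0.1039]
orientation: [-180.0, 0.0, -90.3]
force: [0.5, -0.2, 0.9]
opening: 0.0526
gripper_force: 0.0
```

{"name": "send_rows", "arguments": {"plan": [[[0, 0, 0, 0, 0, 0], [0, 0, 0, 0, 0, 0], [0, 0, 0, 0, 0, 0], [0, 0, 0, 0, 0, 0], [0, 0, 0, 0, 0, 0], [0, 0, 0, 0, 0, 0], [0, 0, 0, 0, 0, 0], [0, 0, 0, 0, 0, 0]]], "fingers": 0}}

```text
clock: 7.15
tool_pos: [0.4315, 0.1576, 0.1037]
orientation: [-180.0, 0.0, -90.3]
force: [-3.7, 0.7, 5.7]
opening: 0.0274
gripper_force: 30.0
```

```bash
python3 d.py .44 -.139 .10 -90
```

```text
7.15 [0.4315 0.1576 0.1037] [-1.7999e+02  1.0000e-02 -9.0290e+01] [29.66 -1.    0.37] [-0.01  0.01 -0.29]
```

{"name": "send_rows", "arguments": {"plan": [[[0, 0, -1, 0, 0, 0], [0, 0, -3, 0, 0, 0], [2, 0, -5, 0, 0, 0], [5, 0, -6, 0, 0, 0], [8.5, -0.2, -6, 0, 0, 0], [12, -0.4, -6, 0, 0, 0], [15.5, -0.6, -6, 0, 0, 0], [19, -0.8, -6, 0, 0, 0]]]}}

```text
clock: 7.82
tool_pos: [0.4382, -0.0339, 0.1635]
orientation: [-180.0, 0.0, -90.3]
force: [0.4, 0.8, -0.8]
opening: 0.0275
gripper_force: 30.0
```

{"name": "send_rows", "arguments": {"plan": [[[3.5, 0, 0, 0, 0, 0], [6.5, -0.1, 1, 0, 0, 0], [9, -0.2, 3, 0, 0, 0], [10.3, -0.2, 5, 0, 0, 0], [10.7, -0.2, 7, 0, 0, 0], [10.7, -0.2, 9, 0, 0, 0], [10.7, -0.2, 10, 0, 0, 0], [10.7, -0.2, 10, 0, 0, 0]]]}}

```text
clock: 8.48
tool_pos: [0.4379, -0.1399, 0.0609]
orientation: [179.7, -0.0, -90.4]
force: [0.2, 0.1, -0.7]
opening: 0.0276
gripper_force: 30.0
```

```bash
python3 d.py .44 -.139 .0237 -90; python3 -c "
from h import *
s=snap('scene','s5')
print(rectall(s,'black',(205,150,262,196),.004)[0])"
```

```text
8.4833 [ 0.4379 -0.1399  0.0609] [ 1.7972e+02 -1.0000e-02 -9.0370e+01] [-0.09 -0.22  3.72] [ 0.28 -0.01 -0.37]
[ 0.43   -0.1655  0.2276  0.1635 71.4729]
```

View pics/s5.png

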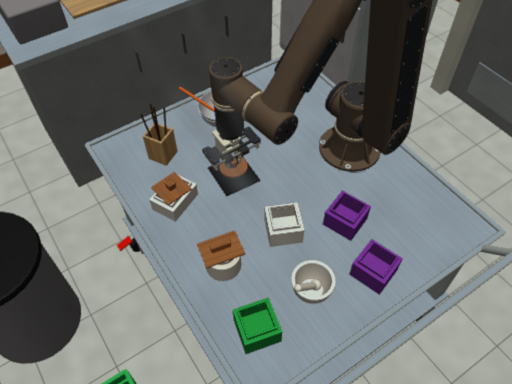

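The scene shows the round lid held just above the tray at (233,170), with the square jar open and unmoved.

{"name": "send_rows", "arguments": {"plan": [[[-0.1, -0.2, 1, 0, 0, 0], [-0.1, -0.2, 2, 0, 0, 0], [-0.1, -0.2, 2.8, 0, 0, 0], [-0.1, -0.2, 3.3, 0, 0, 0], [-0.1, -0.2, 3.6, 0, 0, 0], [-0.1, -0.2, 3.7, 0, 0, 0], [-0.1, -0.2, 3.7, 0, 0, 0], [-0.1, -0.2, 3.7, 0, 0, 0]]]}}

```text
clock: 9.2
tool_pos: [0.4422, -0.1384, 0.0268]
orientation: [-180.0, -0.0, -90.3]
force: [-0.8, 0.3, -0.3]
opening: 0.0271
gripper_force: 30.0
```

{"name": "send_rows", "arguments": {"plan": [[[0, 0, 0, 0, 0, 0], [0, 0, 0, 0, 0, 0], [0, 0, 0, 0, 0, 0], [0, 0, 0, 0, 0, 0], [0, 0, 0, 0, 0, 0], [0, 0, 0, 0, 0, 0]]], "fingers": 0.6}}

```text
clock: 9.7
tool_pos: [0.442, -0.1385, 0.0265]
orientation: [-180.0, 0.0, -90.3]
force: [0.6, -0.4, -0.8]
opening: 0.052
gripper_force: 0.0
```

{"name": "send_rows", "arguments": {"plan": [[[0, 0, -2, 0, 0, 0], [0, 0, -5, 0, 0, 0], [0, 0, -8, 0, 0, 0], [0, 0, -12, 0, 0, 0], [0, 0, -16, 0, 0, 0], [0, 0, -18, 0, 0, 0], [0, 0, -18, 0, 0, 0], [0, 0, -18, 0, 0, 0]]]}}

```text
clock: 10.37
tool_pos: [0.4426, -0.1383, 0.2078]
orientation: [-179.8, 0.0, -90.3]
force: [-0.6, -0.0, -1.1]
opening: 0.0524
gripper_force: 0.0
```

```bash
python3 d.py .679 -.153 .18 -81.6; python3 -c "
from h import *
s=snap('wrist','w6');pickle.dump(s,open('w6.pkl','wb'));print(rect(s,'lid',(180,60,340,272),.02)[:2],proj(s,[.44,-.139,.02]),proj(s,[.679,-.153,.085]))
print(rectall(s,'black',(180,60,340,230),.008)[0])"
```

```text
10.3667 [ 0.4426 -0.1383  0.2078] [-1.7981e+02  3.0000e-02 -9.0300e+01] [  1.34 -23.64   2.86] [-0.19  0.02 -8.7 ]
(array([ 0.444 , -0.1373,  0.1001,  0.1003, 89.7058]), array([ 0.4439, -0.1377,  0.0508])) [[260.64408116 164.39500868]] [[ -2.69788057 167.21006331]]
[ 0.4389 -0.1417  0.1475  0.1373 85.9654]
```

Round lid placed on the tray at (.444,-.138). Next is the square lid.

{"name": "send_rows", "arguments": {"plan": [[[0, -3.5, 0, 0, 0, -2], [0.3, -7.5, 0, 0, 0, -4], [0.6, -11.5, 0, 0, 0, -6], [1, -15.5, 0, 0, 0, -8.7], [1.3, -19, 0, 0, 0, -8.7], [1.3, -22, 1, 0, 0, -8.7], [1.3, -23.6, 2, 0, 0, -8.7], [1.3, -23.6, 2.8, 0, 0, -8.7]]]}}

```text
clock: 11.08
tool_pos: [0.6794, -0.1527, 0.1735]
orientation: [179.7, 0.0, -81.6]
force: [-0.7, 0.2, -1.0]
opening: 0.0525
gripper_force: 0.0
```

{"name": "send_rows", "arguments": {"plan": [[[0, 0, 0, 0, 0, 0], [0, 0, 0, 0, 0, 0], [0, 0, 0, 0, 0, 0]]]}}

```text
clock: 11.33
tool_pos: [0.6771, -0.1528, 0.1785]
orientation: [180.0, -0.0, -81.6]
force: [0.8, -0.3, 0.7]
opening: 0.0527
gripper_force: 0.0
```

```bash
python3 -c "
from h import *
s=snap('wrist','w7');pickle.dump(s,open('w7.pkl','wb'));r=rect(s,'lid',(130,60,380,272),.085);print(r[:2],proj(s,[.679,-.153,.085]))
r=rectall(s,'white',(100,40,420,230),.061);print(r[0])
v=s['img'].copy();v[r[2]>0]=(255,0,0);cv2.imwrite('pics/w7m.png',v[:,:,::-1])"; python3 d.py .679 -.153 .089 -81.6
```

```text
(array([ 0.6793, -0.1576,  0.0988,  0.098 ,  8.3912]), array([ 0.6797, -0.1599,  0.0664])) [[255.97334751 191.55024844]]
[ 0.7004 -0.1722  0.2142  0.1648  0.6172]
11.3833 [ 0.6774 -0.1528  0.1792] [-1.7997e+02 -1.0000e-02 -8.1590e+01] [ 0.05 -0.15  9.02] [-0.03 -0.01  0.01]
```

View pics/w7m.png

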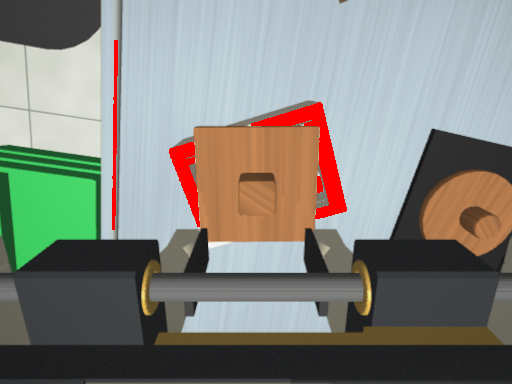

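The lid is a square of pixels 194–319 × 126–241, with the knob top near (257,198).

```bash
python3 -c "
from h import *
s=pickle.load(open('w7.pkl','rb'))
print(ray(s,[[257,198],[239,182],[276,215]],.113))
print(ray(s,[[194,128],[319,128],[317,241],[199,241]],.085))
h=cv2.cvtColor(s['img'],cv2.COLOR_RGB2GRAY);print(h[115:250,220].tolist());print(h[165:245,257].tolist())"; python3 d.py .679 -.156 .089 -81.6
```

```text
[[ 0.67888347 -0.15726705  0.113     ]
 [ 0.69366592 -0.16756798  0.113     ]
 [ 0.66273868 -0.14593822  0.113     ]]
[[ 0.73430474 -0.19746726  0.085     ]
 [ 0.63808438 -0.21166047  0.085     ]
 [ 0.61981456 -0.11590544  0.085     ]
 [ 0.7214433  -0.1009345   0.085     ]]
[201, 202, 201, 200, 201, 199, 200, 199, 202, 200, 182, 122, 108, 140, 139, 139, 139, 140, 139, 139, 138, 139, 139, 139, 140, 138, 138, 137, 138, 138, 140, 139, 138, 138, 138, 139, 138, 140, 139, 137, 138, 138, 140, 138, 138, 140, 140, 139, 139, 139, 138, 137, 138, 138, 139, 136, 138, 139, 138, 138, 140, 137, 138, 139, 138, 138, 139, 138, 139, 137, 139, 139, 137, 139, 139, 137, 138, 139, 138, 138, 137, 138, 138, 138, 139, 137, 137, 137, 138, 136, 137, 138, 137, 136, 137, 136, 137, 136, 136, 137, 134, 136, 137, 136, 135, 135, 136, 137, 135, 136, 136, 135, 136, 134, 134, 135, 134, 135, 133, 135, 134, 134, 134, 133, 134, 133, 181, 237, 244, 242, 228, 205, 205, 205, 206]
[143, 142, 143, 142, 142, 142, 142, 124, 65, 65, 67, 67, 68, 66, 69, 77, 108, 132, 135, 138, 138, 139, 140, 138, 136, 135, 131, 131, 133, 138, 142, 143, 142, 139, 136, 134, 132, 133, 138, 144, 146, 144, 142, 139, 136, 136, 135, 135, 134, 128, 133, 143, 142, 143, 142, 143, 141, 143, 143, 143, 142, 141, 143, 143, 141, 144, 142, 143, 143, 145, 143, 145, 143, 145, 144, 142, 166, 204, 203, 203]
11.3833 [ 0.6774 -0.1528  0.1792] [-1.7997e+02 -1.0000e-02 -8.1590e+01] [ 0.34 -0.11  9.02] [-0.03 -0.01  0.01]
```

{"name": "send_rows", "arguments": {"plan": [[[0.4, -0.1, 2, 0, 0, 0], [0.4, -0.1, 4.5, 0, 0, 0], [0.4, -0.1, 6.5, 0, 0, 0], [0.4, -0.1, 8, 0, 0, 0], [0.4, -0.1, 8.7, 0, 0, 0], [0.4, -0.1, 8.9, 0, 0, 0], [0.4, -0.1, 8.9, 0, 0, 0], [0.4, -0.1, 8.9, 0, 0, 0]]]}}

```text
clock: 12.05
tool_pos: [0.6802, -0.1566, 0.0911]
orientation: [-179.9, -0.0, -81.6]
force: [0.3, 0.3, -0.9]
opening: 0.0526
gripper_force: 0.0
```

{"name": "send_rows", "arguments": {"plan": [[[0, 0, 0, 0, 0, 0], [0, 0, 0, 0, 0, 0], [0, 0, 0, 0, 0, 0], [0, 0, 0, 0, 0, 0], [0, 0, 0, 0, 0, 0], [0, 0, 0, 0, 0, 0], [0, 0, 0, 0, 0, 0], [0, 0, 0, 0, 0, 0]]], "fingers": 0}}

```text
clock: 12.72
tool_pos: [0.6793, -0.1566, 0.0898]
orientation: [180.0, -0.0, -81.6]
force: [-2.8, 0.1, 4.7]
opening: 0.0275
gripper_force: 30.0
```

```bash
python3 d.py .4316 .1582 .15 -115.3
```

```text
12.7167 [ 0.6793 -0.1566  0.0898] [ 1.7999e+02 -1.0000e-02 -8.1590e+01] [-34.76  19.91  -6.02] [ 1.000e-02 -1.000e-02  3.371e+01]
```

{"name": "send_rows", "arguments": {"plan": [[[0, 0, -1, 0, 0, 0], [0, 0, -3, 0, 0, 0], [0, 0, -5.5, 0, 0, 0], [-3, 1.5, -7.5, 0, 0, 6], [-6, 3.5, -8, 0, 0, 12], [-9, 5.5, -8, 0, 0, 18], [-12, 7.5, -8, 0, 0, 24], [-15.5, 9.2, -8, 0, 0, 30]]]}}

```text
clock: 13.38
tool_pos: [0.5645, -0.0161, 0.1699]
orientation: [-180.0, 0.0, -112.0]
force: [1.0, 1.7, -0.5]
opening: 0.0278
gripper_force: 30.0
```

{"name": "send_rows", "arguments": {"plan": [[[0, 0, 0, 0, 0, 0]]]}}

```text
clock: 13.47
tool_pos: [0.5627, -0.0129, 0.1704]
orientation: [180.0, 0.1, -112.0]
force: [-0.5, -0.4, -2.2]
opening: 0.0278
gripper_force: 30.0
```

```bash
python3 d.py .4316 .1582 .15 -115.3
```

```text
13.4667 [ 0.5627 -0.0129  0.1704] [ 1.7998e+02  1.0000e-01 -1.1200e+02] [-10.95  18.56   2.06] [0.02 0.1  3.3 ]
```

{"name": "send_rows", "arguments": {"plan": [[[-2, 3.3, 0, 0, 0, 3.3], [-4, 6.6, 0, 0, 0, 3.3], [-6, 10, 0, 0, 0, 3.3], [-8, 13.4, 0, 0, 0, 3.3], [-9.6, 16.4, 0, 0, 0, 3.3], [-10.6, 18, 0.5, 0, 0, 3.3], [-11, 18.6, 1.5, 0, 0, 3.3], [-11, 18.6, 2, 0, 0, 3.3]]]}}

```text
clock: 14.13
tool_pos: [0.4325, 0.1556, 0.1495]
orientation: [-180.0, 0.1, -114.7]
force: [-0.9, -0.3, -1.2]
opening: 0.0274
gripper_force: 30.0
```

{"name": "send_rows", "arguments": {"plan": [[[0, 0, 0, 0, 0, 0], [0, 0, 0, 0, 0, 0], [0, 0, 0, 0, 0, 0]]]}}

```text
clock: 14.38
tool_pos: [0.434, 0.1537, 0.1498]
orientation: [-180.0, 0.0, -114.9]
force: [0.4, -0.5, -0.7]
opening: 0.0279
gripper_force: 30.0
```

```bash
python3 d.py .4316 .1582 .105 -115.3;python3 -c "
from h import *
s=snap('wrist','w8');pickle.dump(s,open('w8.pkl','wb'));r=rect(s,'lid',(130,60,380,272),.145);print(r[:2])
r=rectall(s,'white',(100,40,420,230),.076);print(r[0])"
```

```text
14.3833 [0.434  0.1537 0.1498] [-1.7999e+02  1.0000e-02 -1.1495e+02] [-0.3   0.4   4.48] [-0.01  0.01  0.35]
(array([ 0.4296,  0.1396,  0.0695,  0.0977, 65.0488]), array([0.4254, 0.131 , 0.054 ]))
[4.10500e-01 1.15000e-01 1.74000e-02 1.11700e-01 6.50466e+01]
```

View pics/w8.png

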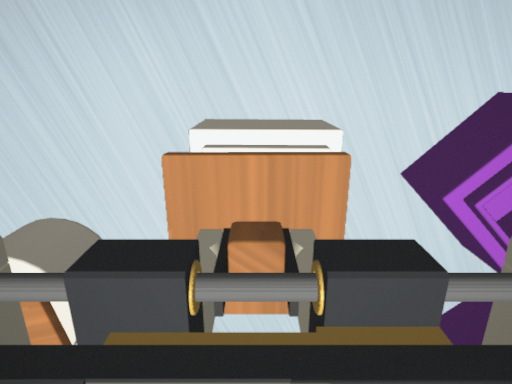

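The square lid is aligned over the square jar. The lid centre is u≈257 against u≈265 for the jar, which agrees with the computed 4 mm shift along tool y.

{"name": "send_rows", "arguments": {"plan": [[[-0.3, 0.4, 0.5, 0, 0, 0], [-0.3, 0.4, 1.5, 0, 0, 0], [-0.3, 0.4, 2.5, 0, 0, 0], [-0.3, 0.4, 3.4, 0, 0, 0], [-0.3, 0.4, 4, 0, 0, 0], [-0.3, 0.4, 4.3, 0, 0, 0], [-0.3, 0.4, 4.4, 0, 0, 0], [-0.3, 0.4, 4.4, 0, 0, 0]]]}}

```text
clock: 15.1
tool_pos: [0.4311, 0.1585, 0.1054]
orientation: [-180.0, -0.0, -114.9]
force: [-0.4, 0.0, -1.3]
opening: 0.0275
gripper_force: 30.0
```

```bash
python3 d.py .4316 .1582 .105 -115.3
```

```text
15.1 [0.4311 0.1585 0.1054] [-1.800e+02 -2.000e-02 -1.149e+02] [ 0.01 -0.06  0.04] [-0.   -0.02  0.4 ]
```

{"name": "send_rows", "arguments": {"plan": [[[0, 0, 0, 0, 0, 0], [0, 0, 0, 0, 0, 0], [0, 0, 0, 0, 0, 0], [0, 0, 0, 0, 0, 0], [0, 0, 0, 0, 0, 0], [0, 0, 0, 0, 0, 0]]], "fingers": 0.6}}

```text
clock: 15.6
tool_pos: [0.431, 0.1586, 0.1056]
orientation: [-180.0, 0.0, -114.9]
force: [-0.4, 0.2, -0.5]
opening: 0.0523
gripper_force: 0.0
```

{"name": "send_rows", "arguments": {"plan": [[[0, 0, -2, 0, 0, 0], [0, 0, -5, 0, 0, 0], [0, 0, -8, 0, 0, 0], [0, 0, -10, 0, 0, 0], [0, 0, -10, 0, 0, 0], [0, 0, -10, 0, 0, 0]]]}}

```text
clock: 16.1
tool_pos: [0.4314, 0.159, 0.2065]
orientation: [-179.9, 0.2, -114.9]
force: [-0.8, 0.6, -1.1]
opening: 0.0521
gripper_force: 0.0
```

```bash
python3 d.py .668 .157 .22 168.7;python3 -c "
from h import *
s=snap('wrist','w9');pickle.dump(s,open('w9.pkl','wb'));r=rect(s,'lid',(170,60,350,272),.1);print(r[:2])
r=rectall(s,'white',(150,40,370,265),.076);print(r[0])"
```

```text
16.1 [0.4314 0.159  0.2065] [-1.7995e+02  1.6000e-01 -1.1490e+02] [ -9.78 -21.55  -1.3 ] [6.00e-02 1.70e-01 7.64e+01]
(array([ 0.4327,  0.1576,  0.0975,  0.0978, 65.1219]), array([0.4322, 0.1568, 0.0672]))
[ 0.4375  0.1684  0.1369  0.1452 64.6494]
```

View pics/w9.png

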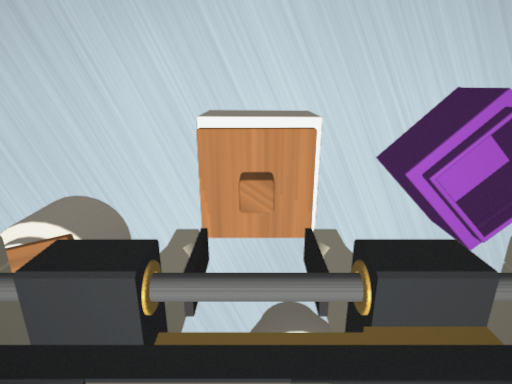

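Square lid is seated and aligned on the square jar. Now the oblong lid.

{"name": "send_rows", "arguments": {"plan": [[[-1.2, -2.7, -1, 0, 0, 7], [-2.4, -5.4, -1.3, 0, 0, 14], [-3.6, -8.1, -1.3, 0, 0, 21], [-4.9, -10.8, -1.3, 0, 0, 28], [-6.1, -13.5, -1.3, 0, 0, 35], [-7.4, -16.2, -1.3, 0, 0, 42], [-8.6, -19, -1.3, 0, 0, 49], [-9.8, -21.5, -1.3, 0, 0, 56]]]}}

```text
clock: 16.82
tool_pos: [0.6683, 0.1563, 0.216]
orientation: [-179.9, -0.2, -171.3]
force: [1.2, 0.4, -0.2]
opening: 0.0526
gripper_force: 0.0
```

{"name": "send_rows", "arguments": {"plan": [[[0, 0, 0, 0, 0, 7], [0, 0, 0, 0, 0, 14], [0, 0, 0, 0, 0, 20.4], [0, 0, 0, 0, 0, 20.4], [0, 0, 0, 0, 0, 20.4], [0, 0, 0, 0, 0, 20.4]]]}}

```text
clock: 17.32
tool_pos: [0.6669, 0.1568, 0.2175]
orientation: [-180.0, -0.1, 168.9]
force: [0.1, -0.9, 0.5]
opening: 0.0526
gripper_force: 0.0
```

```bash
python3 d.py .668 .157 .119 168.7;python3 -c "
from h import *
s=snap('wrist','w10');pickle.dump(s,open('w10.pkl','wb'));r=rect(s,'lid',(100,20,400,272),.115);print(r[:2])
r=rectall(s,'white',(170,20,350,272),.083);print(r[:2])"
```

```text
17.3167 [0.6669 0.1568 0.2175] [-1.7995e+02 -6.0000e-02  1.6892e+02] [-0.11  0.05  9.85] [-0.05 -0.06  0.22]
(array([ 0.67  ,  0.159 ,  0.088 ,  0.1238, 78.5686]), array([0.6703, 0.1587, 0.0753]))
(array([ 0.695 ,  0.1512,  0.1471,  0.1068, 78.9344]), ((0.707349419593811, 0.14867499470710754), 0.08221118897199631))
```

View pics/w10.png

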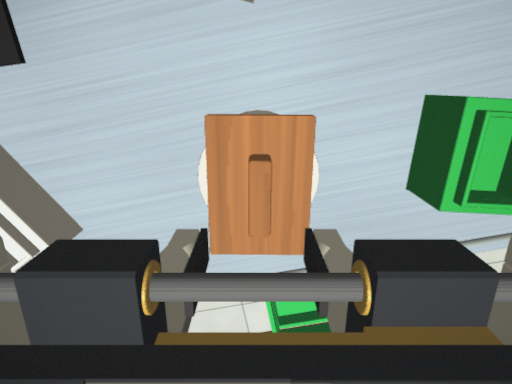

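{"name": "send_rows", "arguments": {"plan": [[[-0.2, 0.15, 2, 0, 0, 0], [-0.2, 0.15, 4.5, 0, 0, 0], [-0.2, 0.15, 7, 0, 0, 0], [-0.2, 0.15, 8.7, 0, 0, 0], [-0.2, 0.15, 9.5, 0, 0, 0], [-0.2, 0.15, 9.8, 0, 0, 0], [-0.2, 0.15, 9.8, 0, 0, 0], [-0.2, 0.15, 9.8, 0, 0, 0]]]}}

```text
clock: 18.03
tool_pos: [0.6702, 0.1583, 0.1217]
orientation: [180.0, 0.1, 168.8]
force: [-0.4, -0.4, -0.5]
opening: 0.0528
gripper_force: 0.0
```

{"name": "send_rows", "arguments": {"plan": [[[0, 0, 0, 0, 0, 0], [0, 0, 0, 0, 0, 0], [0, 0, 0, 0, 0, 0], [0, 0, 0, 0, 0, 0], [0, 0, 0, 0, 0, 0], [0, 0, 0, 0, 0, 0], [0, 0, 0, 0, 0, 0], [0, 0, 0, 0, 0, 0]]], "fingers": 0}}

```text
clock: 18.7
tool_pos: [0.6696, 0.1581, 0.1206]
orientation: [180.0, 0.0, 168.7]
force: [-0.4, 0.1, 0.8]
opening: 0.0176
gripper_force: 30.0
```

{"name": "send_rows", "arguments": {"plan": [[[0, 0, 0, 0, 0, 0], [0, 0, -1, 0, 0, 0], [0, 0, -3, 0, 0, 0], [0, 0, -5, 0, 0, 0], [0, 0, -7, 0, 0, 0], [0, 0, -7, 0, 0, 0]]]}}

```text
clock: 19.2
tool_pos: [0.6716, 0.1585, 0.1959]
orientation: [179.8, 0.3, 168.7]
force: [0.1, 0.2, 0.8]
opening: 0.0177
gripper_force: 30.0
```

```bash
python3 d.py .676 -.1525 .18 -154.8
```

```text
19.2 [0.6716 0.1585 0.1959] [179.82   0.34 168.74] [ -6.49 -30.42   1.53] [  0.06   0.39 -36.46]
```

{"name": "send_rows", "arguments": {"plan": [[[-0.8, -3.5, 0, 0, 0, -6], [-1.6, -7, 0, 0, 0, -12], [-2.4, -10.5, 0, 0, 0, -18], [-3.2, -14, 0, 0, 0, -24], [-4, -17.5, 0, 0, 0, -30], [-4.4, -20, 0, 0, 0, -36.4], [-4.6, -22, 0, 0, 0, -36.4], [-4.6, -22, 0, 0, 0, -36.4]]]}}

```text
clock: 19.87
tool_pos: [0.6708, -0.0706, 0.1906]
orientation: [-180.0, -0.0, -155.1]
force: [-0.1, 0.8, -1.2]
opening: 0.0176
gripper_force: 30.0
```

```bash
python3 -c "
from h import *
s=pickle.load(open('w7.pkl','rb'))
m=mask(s['img'],'white');w=np.zeros_like(m);w[98:222,166:350]=255;m=cv2.morphologyEx(m&w,cv2.MORPH_OPEN,np.ones((3,3)));v,u=np.nonzero(m)
h=cv2.convexHull(np.c_[u,v].astype(np.int32));a=cv2.approxPolyDP(h,5,True)[:,0];P=ray(s,a,.061);print(np.c_[a,P[:,:2].round(4)])
s=snap('wrist','w11');pickle.dump(s,open('w11.pkl','wb'))
s=snap('scene','s11');pickle.dump(s,open('s11.pkl','wb'))
print(rectall(s,'white',(195,225,250,290),.105))
"; python3 d.py .676 -.1525 .15 -154.8
```

```text
[[ 3.460e+02  2.100e+02  5.929e-01 -1.396e-01]
 [ 3.190e+02  2.180e+02  6.160e-01 -1.281e-01]
 [ 1.960e+02  2.210e+02  7.290e-01 -1.084e-01]
 [ 1.690e+02  1.490e+02  7.583e-01 -1.727e-01]
 [ 3.200e+02  1.020e+02  6.366e-01 -2.306e-01]]
(array([ 0.6788,  0.1812,  0.0904,  0.1125, 65.5523]), ((0.6734752655029297, 0.17115667462348938), 0.05744115635752678), array([[0, 0, 0, ..., 0, 0, 0],
       [0, 0, 0, ..., 0, 0, 0],
       [0, 0, 0, ..., 0, 0, 0],
       ...,
       [0, 0, 0, ..., 0, 0, 0],
       [0, 0, 0, ..., 0, 0, 0],
       [0, 0, 0, ..., 0, 0, 0]], shape=(384, 512), dtype=uint8))
19.9667 [ 0.6713 -0.0677  0.1906] [ 1.7999e+02 -1.0000e-02 -1.5503e+02] [ 3.15 -7.89  4.05] [ 0.01 -0.01 -0.23]
```

View pics/w11.png

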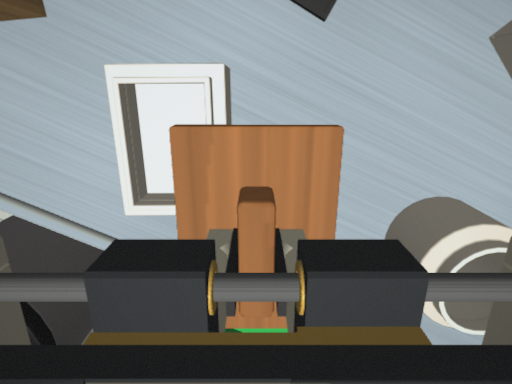

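Jar corners are visible at (106,66), (225,65) and (123,216), and the held lid is parallel to the jar.

```bash
python3 -c "
from h import *
s=pickle.load(open('w11.pkl','rb'))
m=mask(s['img'],'white');w=np.zeros_like(m);w[50:230,95:240]=255;m=cv2.morphologyEx(m&w,cv2.MORPH_OPEN,np.ones((3,3)));v,u=np.nonzero(m)
h=cv2.convexHull(np.c_[u,v].astype(np.int32));a=cv2.approxPolyDP(h,4,True)[:,0];P=ray(s,a,.061);print(np.c_[a,P[:,:2].round(4)])
A,B,C=ray(s,[[106,65],[226,64],[123,216]],.061)
print((B+C)/2,np.linalg.norm(A-B),np.linalg.norm(A-C),np.degrees(np.arctan2(*(A-C)[1::-1])))
"; python3 d.py .676 -.1545 .15 -154.8
```

```text
[[ 2.230e+02  6.300e+01  5.923e-01 -1.388e-01]
 [ 2.260e+02  1.230e+02  6.369e-01 -1.169e-01]
 [ 1.750e+02  2.150e+02  7.384e-01 -1.270e-01]
 [ 1.250e+02  2.150e+02  7.589e-01 -1.709e-01]
 [ 1.040e+02  6.400e+01  6.352e-01 -2.292e-01]]
[ 0.67634159 -0.15430636  0.061     ] 0.10091115396523662 0.13700327962109865 -156.3182190658899
19.9667 [ 0.6713 -0.0677  0.1906] [ 1.7999e+02 -1.0000e-02 -1.5503e+02] [ 3.24 -8.07  4.05] [ 0.01 -0.01 -0.23]
```

{"name": "send_rows", "arguments": {"plan": [[[1.2, -2.5, 0, 0, 0, 0], [2.2, -5.5, 0.5, 0, 0, 0], [3, -7.5, 1.5, 0, 0, 0], [3.2, -8.1, 3, 0, 0, 0], [3.2, -8.1, 4.5, 0, 0, 0], [3.2, -8.1, 6, 0, 0, 0], [3.2, -8.1, 7, 0, 0, 0], [3.2, -8.1, 7, 0, 0, 0]]]}}

```text
clock: 20.63
tool_pos: [0.6757, -0.1526, 0.1178]
orientation: [179.9, -0.2, -154.9]
force: [-0.3, -0.8, -1.2]
opening: 0.0178
gripper_force: 30.0
```

{"name": "send_rows", "arguments": {"plan": [[[0, 0, 0, 0, 0, 0], [0, 0, 0, 0, 0, 0], [0, 0, 0, 0, 0, 0]]]}}

```text
clock: 20.88
tool_pos: [0.6777, -0.1533, 0.1217]
orientation: [-179.9, 0.1, -154.9]
force: [0.4, -0.2, -0.1]
opening: 0.0176
gripper_force: 30.0
```

```bash
python3 d.py .676 -.1545 .0915 -154.8
```

```text
20.8833 [ 0.6777 -0.1533  0.1217] [-1.7995e+02  9.0000e-02 -1.5486e+02] [ 0.21 -0.03  3.02] [-0.05  0.09 -0.06]
```

{"name": "send_rows", "arguments": {"plan": [[[0.2, 0, 0.5, 0, 0, 0], [0.2, 0, 1.2, 0, 0, 0], [0.2, 0, 2, 0, 0, 0], [0.2, 0, 2.6, 0, 0, 0], [0.2, 0, 2.9, 0, 0, 0], [0.2, 0, 2.9, 0, 0, 0], [0.2, 0, 2.9, 0, 0, 0], [0.2, 0, 2.9, 0, 0, 0]]]}}

```text
clock: 21.55
tool_pos: [0.6751, -0.1546, 0.0911]
orientation: [180.0, -0.0, -154.9]
force: [-0.1, -0.3, -0.4]
opening: 0.018
gripper_force: 30.0
```

```bash
python3 d.py .676 -.1545 .0910 -154.8
```

```text
21.55 [ 0.6751 -0.1546  0.0911] [ 1.7999e+02 -2.0000e-02 -1.5490e+02] [-0.09 -0.03  0.01] [ 0.01 -0.02 -0.1 ]
```

{"name": "send_rows", "arguments": {"plan": [[[0, 0, 0, 0, 0, 0], [0, 0, 0, 0, 0, 0], [0, 0, 0, 0, 0, 0], [0, 0, 0, 0, 0, 0], [0, 0, 0, 0, 0, 0], [0, 0, 0, 0, 0, 0], [0, 0, 0, 0, 0, 0]]], "fingers": 0.6}}

```text
clock: 22.13
tool_pos: [0.6751, -0.1546, 0.0915]
orientation: [-180.0, 0.0, -154.9]
force: [-0.1, -0.9, 0.5]
opening: 0.0519
gripper_force: 0.0
```

{"name": "send_rows", "arguments": {"plan": [[[0, 0, -2, 0, 0, 0], [0, 0, -5, 0, 0, 0], [0, 0, -8, 0, 0, 0], [0, 0, -10, 0, 0, 0], [0, 0, -12, 0, 0, 0], [0, 0, -12, 0, 0, 0], [0, 0, -12, 0, 0, 0]]]}}

```text
clock: 22.72
tool_pos: [0.6758, -0.1545, 0.2131]
orientation: [-179.9, 0.2, -154.9]
force: [-0.2, -1.0, -0.7]
opening: 0.0525
gripper_force: 0.0
```

```bash
python3 d.py .4435 -.1377 .13 -155;python3 -c "
from h import *
s=snap('wrist','w12');pickle.dump(s,open('w12.pkl','wb'));r=rect(s,'lid',(170,30,350,272),.085);print(r[:2])"
```

```text
22.7167 [ 0.6758 -0.1545  0.2131] [-1.7993e+02  1.6000e-01 -1.5489e+02] [20.34 11.39  8.24] [-0.07  0.16  0.11]
(array([ 0.6756, -0.1554,  0.123 ,  0.0878, 25.0793]), array([ 0.6757, -0.1555,  0.0751]))
```

View pics/w12.png

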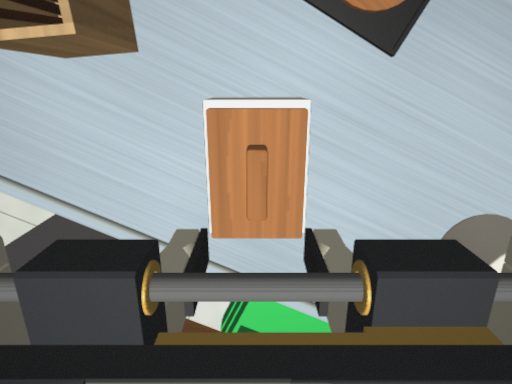

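Oblong lid is centred and aligned on its jar. Last one: the round lid from the tray.

{"name": "send_rows", "arguments": {"plan": [[[3, 1.7, 0, 0, 0, 0], [6.4, 3.6, 0, 0, 0, 0], [9.8, 5.5, 0, 0, 0, 0], [13.2, 7.4, 0, 0, 0, 0], [16.6, 9.3, 1, 0, 0, 0], [19, 10.7, 3, 0, 0, 0], [20.3, 11.4, 5.5, 0, 0, 0], [20.3, 11.4, 8, 0, 0, 0]]]}}

```text
clock: 23.43
tool_pos: [0.4391, -0.1373, 0.1306]
orientation: [180.0, 0.0, -154.9]
force: [-0.3, 0.8, -0.9]
opening: 0.0527
gripper_force: 0.0
```

{"name": "send_rows", "arguments": {"plan": [[[0, 0, 0, 0, 0, 0], [0, 0, 0, 0, 0, 0], [0, 0, 0, 0, 0, 0]]]}}

```text
clock: 23.68
tool_pos: [0.4439, -0.1375, 0.1321]
orientation: [-180.0, -0.0, -154.9]
force: [0.2, 0.3, 0.1]
opening: 0.0526
gripper_force: 0.0
```

```bash
python3 -c "
from h import *
s=snap('wrist','w13');pickle.dump(s,open('w13.pkl','wb'));r=rect(s,'lid',(140,30,370,272),.02);print(r[:2])"; python3 d.py .4435 -.1377 .0245 -155
```

```text
(array([ 0.4437, -0.1371,  0.1003,  0.1005, 69.1652]), array([ 0.4436, -0.1375,  0.0508]))
23.7333 [ 0.4442 -0.1375  0.1324] [-1.7996e+02  5.0000e-02 -1.5488e+02] [ 0.09  0.02 10.79] [-0.04  0.05  0.12]
```

{"name": "send_rows", "arguments": {"plan": [[[0.1, 0, 2.5, 0, 0, 0], [0.1, 0, 5, 0, 0, 0], [0.1, 0, 7.5, 0, 0, 0], [0.1, 0, 9.5, 0, 0, 0], [0.1, 0, 10.4, 0, 0, 0], [0.1, 0, 10.7, 0, 0, 0], [0.1, 0, 10.7, 0, 0, 0], [0.1, 0, 10.7, 0, 0, 0]]]}}

```text
clock: 24.4
tool_pos: [0.4432, -0.1378, 0.0255]
orientation: [-180.0, 0.1, -154.9]
force: [0.5, 0.3, 0.9]
opening: 0.0527
gripper_force: 0.0
```

{"name": "send_rows", "arguments": {"plan": [[[0, 0, 0, 0, 0, 0], [0, 0, 0, 0, 0, 0], [0, 0, 0, 0, 0, 0], [0, 0, 0, 0, 0, 0], [0, 0, 0, 0, 0, 0], [0, 0, 0, 0, 0, 0], [0, 0, 0, 0, 0, 0], [0, 0, 0, 0, 0, 0]]], "fingers": 0}}

```text
clock: 25.07
tool_pos: [0.4422, -0.1378, 0.0249]
orientation: [-180.0, 0.0, -154.9]
force: [-2.1, 0.9, 5.5]
opening: 0.0271
gripper_force: 30.0
```

{"name": "send_rows", "arguments": {"plan": [[[0, 0, -1, 0, 0, 0], [0, 0, -3, 0, 0, 0], [0, 0, -6, 0, 0, 0], [0, 0, -9.5, 0, 0, 0], [0, 0, -13, 0, 0, 0], [0, 0, -16, 0, 0, 0], [0, 0, -17, 0, 0, 0], [0, 0, -17, 0, 0, 0]]]}}

```text
clock: 25.73
tool_pos: [0.4435, -0.1378, 0.1973]
orientation: [-179.9, 0.3, -154.9]
force: [-0.2, 0.1, -1.1]
opening: 0.0277
gripper_force: 30.0
```

```bash
python3 d.py .667 .06 .195 -155;python3 -c "
from h import *
s=pickle.load(open('s11.pkl','rb'))
m=mask(s['img'],'white');w=np.zeros_like(m);w[225:290,195:250]=255
print(s['img'][235:285:3,222].tolist())
cv2.imwrite('pics/j.png',cv2.resize(s['img'][225:290,190:255,::-1],None,fx=8,fy=8,interpolation=cv2.INTER_CUBIC))"
```

```text
25.7333 [ 0.4435 -0.1378  0.1973] [-179.88    0.3  -154.88] [-28.63   8.43   0.36] [-0.12  0.3   0.12]
[[137, 150, 158], [136, 137, 133], [94, 89, 81], [99, 95, 86], [99, 95, 86], [143, 144, 140], [207, 214, 203], [206, 214, 203], [207, 213, 203], [159, 161, 155], [190, 193, 178], [206, 211, 196], [98, 94, 86], [99, 94, 87], [99, 95, 87], [104, 100, 93], [137, 150, 159]]
```

```bash
python3 d.py .744 .062 .195 -155
```

```text
25.7333 [ 0.4435 -0.1378  0.1973] [-179.88    0.3  -154.88] [-35.69   5.34   0.4 ] [-0.12  0.3   0.12]
```

{"name": "send_rows", "arguments": {"plan": [[[-3, 0.5, 0, 0, 0, 0], [-7, 1.1, 0, 0, 0, 0], [-11, 1.7, 0, 0, 0, 0], [-15, 2.3, 0, 0, 0, 0], [-19, 2.9, 0, 0, 0, 0], [-23, 3.5, 0, 0, 0, 0], [-27, 4.1, 0, 0, 0, 0], [-30, 4.5, 0, 0, 0, 0]]]}}

```text
clock: 26.4
tool_pos: [0.6959, 0.032, 0.1912]
orientation: [180.0, -0.2, -154.9]
force: [0.7, -0.1, -1.6]
opening: 0.0273
gripper_force: 30.0
```

{"name": "send_rows", "arguments": {"plan": [[[-3, 0.4, 0, 0, 0, 0], [-5, 0.8, 0.3, 0, 0, 0], [-5.7, 0.8, 0.3, 0, 0, 0], [-5.7, 0.8, 0.3, 0, 0, 0], [-5.7, 0.8, 0.3, 0, 0, 0], [-5.7, 0.8, 0.3, 0, 0, 0]]]}}

```text
clock: 26.9
tool_pos: [0.7418, 0.0609, 0.1906]
orientation: [180.0, -0.1, -154.9]
force: [0.6, 0.4, -0.7]
opening: 0.0273
gripper_force: 30.0
```

```bash
python3 -c "
from h import *
s=snap('wrist','w14');pickle.dump(s,open('w14.pkl','wb'));print(proj(s,[.667,.158,.105]))"; python3 d.py .667 .158 .15 -155
```

```text
[[411.33410541 159.97392675]]
26.95 [0.7419 0.0609 0.1913] [ 1.7999e+02 -3.0000e-02 -1.5493e+02] [ 2.67 11.97  4.13] [ 0.01 -0.03  0.07]
```

View pics/w14.png

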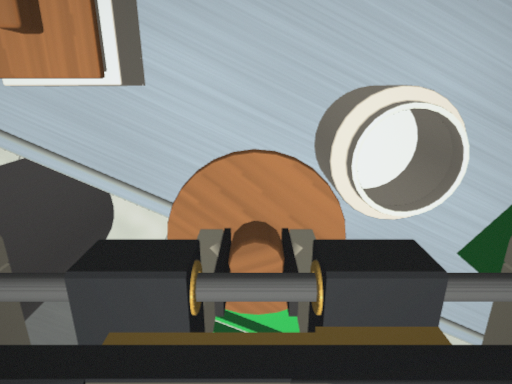

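The round jar's rim ring is centred at about (410,159), which matches the projected (.667,.158). Moving over it.

{"name": "send_rows", "arguments": {"plan": [[[0.6, 2.5, 0, 0, 0, 0], [1.2, 5.5, 0, 0, 0, 0], [1.9, 8.5, 0, 0, 0, 0], [2.4, 11, 0.5, 0, 0, 0], [2.7, 12, 1.5, 0, 0, 0], [2.7, 12, 3, 0, 0, 0], [2.7, 12, 4, 0, 0, 0], [2.7, 12, 4, 0, 0, 0]]]}}

```text
clock: 27.62
tool_pos: [0.6658, 0.1579, 0.1496]
orientation: [180.0, -0.2, -154.9]
force: [0.3, -0.2, -1.7]
opening: 0.0269
gripper_force: 30.0
```

{"name": "send_rows", "arguments": {"plan": [[[0, 0, 0, 0, 0, 0], [0, 0, 0, 0, 0, 0], [0, 0, 0, 0, 0, 0]]]}}

```text
clock: 27.87
tool_pos: [0.6681, 0.1584, 0.1523]
orientation: [-180.0, 0.1, -154.9]
force: [0.7, 0.1, -0.6]
opening: 0.0273
gripper_force: 30.0
```

```bash
python3 d.py .667 .158 .1203 -155
```

```text
27.8667 [0.6681 0.1584 0.1523] [-1.7999e+02  7.0000e-02 -1.5494e+02] [0.12 0.01 3.2 ] [-0.01  0.07  0.06]
```

{"name": "send_rows", "arguments": {"plan": [[[0.1, 0, 0.6, 0, 0, 0], [0.1, 0, 1.4, 0, 0, 0], [0.1, 0, 2.2, 0, 0, 0], [0.1, 0, 2.8, 0, 0, 0], [0.1, 0, 3.1, 0, 0, 0], [0.1, 0, 3.1, 0, 0, 0], [0.1, 0, 3.1, 0, 0, 0], [0.1, 0, 3.1, 0, 0, 0]]]}}

```text
clock: 28.53
tool_pos: [0.6665, 0.1584, 0.1201]
orientation: [180.0, -0.0, -154.9]
force: [-0.4, 0.2, -1.0]
opening: 0.027
gripper_force: 30.0
```

{"name": "send_rows", "arguments": {"plan": [[[0, 0, 0, 0, 0, 0], [0, 0, 0, 0, 0, 0], [0, 0, 0, 0, 0, 0], [0, 0, 0, 0, 0, 0], [0, 0, 0, 0, 0, 0], [0, 0, 0, 0, 0, 0], [0, 0, 0, 0, 0, 0]]], "fingers": 0.6}}

```text
clock: 29.12
tool_pos: [0.6666, 0.1584, 0.1205]
orientation: [-180.0, 0.0, -154.9]
force: [0.3, -0.0, 0.2]
opening: 0.0525
gripper_force: 0.0
```

{"name": "send_rows", "arguments": {"plan": [[[0, 0, -2, 0, 0, 0], [0, 0, -5, 0, 0, 0], [0, 0, -9, 0, 0, 0], [0, 0, -12, 0, 0, 0], [0, 0, -15, 0, 0, 0], [0, 0, -15, 0, 0, 0], [0, 0, -15, 0, 0, 0]]]}}

```text
clock: 29.7
tool_pos: [0.6674, 0.1587, 0.2731]
orientation: [180.0, 0.3, -154.9]
force: [-0.7, 0.1, -1.0]
opening: 0.0523
gripper_force: 0.0
```

```bash
python3 -c "
from h import *
s=snap('wrist','w15');r=rect(s,'lid',(170,30,350,272),.115);print(r[:2])
t=snap('scene');w=snap('side')
for q in (t,w):
  for c,z in(((.432,.158),.1),((.676,-.1545),.085),((.667,.158),.115)):
    u,v=proj(q,[*c,z])[0].astype(int)
    try:print(rect(q,'lid',(u-25,v-25,u+28,v+28),z)[0])
    except Exception as e:print(e)
a=cv2.resize(s['img'],(400,300));b=cv2.resize(t['img'][150:300,130:330],(400,300))
c=cv2.resize(w['img'][130:280,150:350],(400,300))
cv2.imwrite('pics/f.png',np.vstack([np.hstack([a,b]),np.hstack([c,c*0])])[:,:,::-1])"
```

```text
(array([ 0.6676,  0.1574,  0.0985,  0.0991, 72.8806]), array([0.6676, 0.1578, 0.0501]))
[ 0.4347  0.1638  0.0998  0.0949 64.9317]
[ 0.6772 -0.1487  0.1232  0.089  25.1437]
[ 0.6681  0.1623  0.098   0.0955 55.7906]
[ 0.4274  0.1654  0.0946  0.0968 64.9623]
[ 0.6731 -0.1497  0.1177  0.0962 25.4737]
[ 0.6636  0.1631  0.0918  0.0954 38.8464]
```

View pics/f.png

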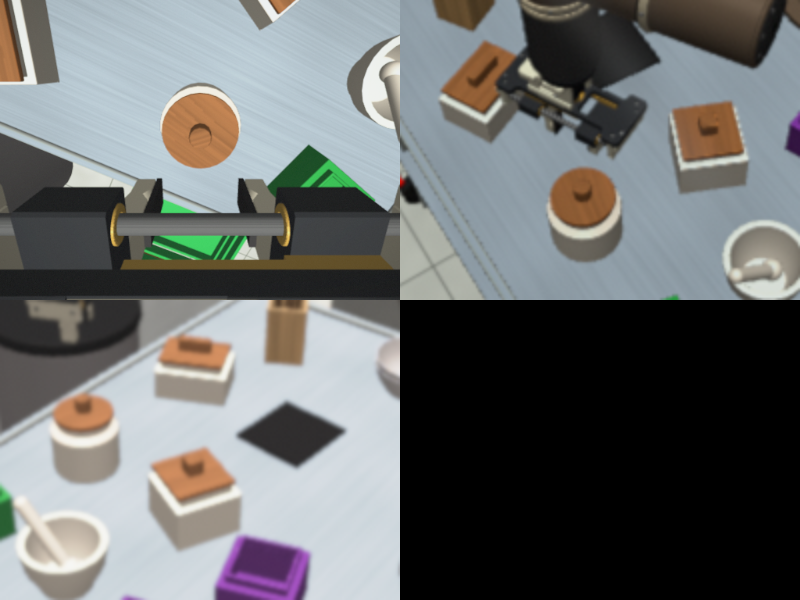

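All three lids lie flat, centred and aligned on their own jars, the tray is empty, and the arm is clear.

```bash
python3 -c "
from plant import ctrl
print(ctrl.close_job())"
```

```text
the job is handed in; nothing more can be done
None
```

The job is handed in: in the last pictures all three lids lie flat, centred and aligned on their own jars, with the jars and everything else where they stood, at about 30 s of the 102 s; the hand-in returned no verdict.

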